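# Open the charging dock's guard and load the notched battery pack

## Robot

A 6-joint arm with a two-finger parallel gripper is mounted at the origin on the work surface. World frame = base frame: x ahead of the robot, y to its left, z up, the work surface at z = 0. Lengths are in m, angles in rad, forces in N, time in s.
With the tool pointing down it reaches from about 0.25 to 0.775 m from the base axis. Payload 4 kg.
Tool frame: the origin (TCP) lies at the very end of the fingers, on their centre line; the grasp point (between the pads) lies 19 mm behind it; z points along the fingers, y is the line along which they close (so a half turn about z gives the same grasp; the last joint's range is limited). The gripper opens to 94 mm and grips with 3 to 60 N. Pads are 16 mm wide; open, the fingers measure 119 mm over their backs; the gripper's body (75 mm by 177 mm) begins 78 mm behind the grasp point.
Start: joints at [1.113, 0.087, 1.371, -0, 1.684, -0.103], TCP at [0.191, 0.516, 0.173] pointing down, gripper open.
Joint ranges: [-3.1, 3.1], [-0.76, 2.03], [0.27, 2.55], [-1.08, 4.22], [0.17, 2.65], [-2.57, 2.57]. Speed limits (rad/s): [2.79, 2.79, 3.14, 3.14, 3.14, 3.14].

## Interface

Orientations are given as [roll, pitch, yaw] about the fixed x, y, z axes, in that order (R = Rz(yaw) Ry(pitch) Rx(roll)).
In Python, from bench import robot gives the robot as it stands. The module is installed in compiled form; this text tells all that it offers.
- The arm moves only by the tool move_arm, never from a script. Its argument "deltas" is one flat list of numbers, 7 for each row, row after row: the turn, a rotation vector about the tool's x, y, z in rad, then the shift along the tool's x, y, z in cm, then the closure, from -1 (fully open) to 1 (shut). A call has 1 to 8 rows; each row is the pose to reach, as a shift and turn from the pose commanded when the call began, along the tool's axes at that moment; what a row does not reach only later rows make up. A row lasts 1/10 s, in which the tool goes at most 50 mm and 8.59 degrees, less where a joint would pass 70% of its speed; a pose out of reach is approached as far as the arm can. A call with a gripper value outside its range is refused whole. The fingers move at their own pace and stop on an object; the grip force is fixed at half the most. Time passes only in rows, so rows that repeat a pose let the fingers close. It gives the time, the measured TCP pose, the force, the opening and the grip force at its end, in the units of the state.
- robot.get_obs(): the state, without advancing time (a new reading comes with each control period).
- robot.snapshot(name): name is "side" or "top" or "wrist"; returns a dict with "image" (420x560x3 uint8, red, green, blue), "depth" (420x560 float32, m along the optical axis (not along the pixel's ray), 0 where there is no reading), "fov_y" (degrees; the focal length in pixels is half the picture's height over the tangent of half this angle, whatever the lens; pixels are square), "cx", "cy" (the principal point, pixels), "origin" and "orientation" of the camera in the world; the wrist camera has in their place "T_tool_cam" (4x4, takes a point from camera to tool coordinates, whose origin is the TCP and whose axes are the flange's). Camera axes: x right, y up, looking along -z (the intrinsics and any distortion apply to the point x, -y, -z); pixel columns grow to the right and rows downward; lengths in m; the calibration is good to about 2 mm. The wrist camera is an equidistant fisheye: a pixel r from the principal point sees the ray r / f radians off the axis. A picture is of the moment at which its call begins: read the wrist's pose just before it.
- robot.close_job(): hands the job in; it is judged then, once.
The state is a dict: "time": time; "joint_positions": joint angles; "qvel": joint speeds; "joint_torque": joint torques, N m; "tool_pos": TCP position; "ee_rot": TCP orientation; "wrist_force": force on the tool from outside, world axes, zero at the start; "wrist_torque": the same for the moment, N m; "width": finger opening in m; "finger_force": force on a finger pad.
Only numpy, scipy, OpenCV 4.12 (cv2) and the standard library are available. Lean on these libraries where they do the work, as an engineer would, in place of code of your own. Each camera call takes 0.05 s, during which the arm holds its last target. There are 200 camera calls.

## Task

Swing the clear guard of the charging dock up and over past its balance point, so that it stays open by itself. Then take the battery pack with the notched top corner out of the plywood rack and stand it upright on the dock's floor between its two end walls, notched end facing the guard's hinge; lower it in your grip right down, do not drop it (you will have to set it down on the bench on the way and take it by its other faces). Leave the guard open and the plain pack in the rack, the jar, the tape roll and the screwdriver where they are.

Things in the scene. Friction and masses are not known exactly. Their poses are not given: they have to be found in the camera images.
- guard (a joint): the dock's clear flip-up guard: 0 = closed (a roof over the dock); grows as its front edge swings up and over towards the hinge; stop at 2.0 rad. Balances near 1.47 rad: let go below that it falls shut, beyond it falls back on its stop and stays. 0.32 kg, no latch, lightly damped. Roof 155 mm from hinge to front edge, 130 mm wide; a 22 mm apron hangs from the front edge.
- guard_bar (a point): middle of the guard's pull bar: round steel, 12 mm thick, 70 mm long, parallel to the hinge, on two legs near the guard's front edge, its centre 39 mm above the roof; when closed 150 mm from the hinge line on the robot's side (-x of the dock), 46 mm above that line and 154 mm above the table. Axes turn with the guard; y along the bar.
- guard_pivot (a point): middle of the guard's hinge line, 108 mm above the table, fixed to the dock; axes as the dock: x horizontal, pointing from the dock's pocket to the hinge, y along the hinge line. As the guard opens the bar turns about +y.
- dock_floor (a point): centre of the dock pocket's floor, 12 mm above the table; x points to the hinge, 95 mm away, y across, z up. End walls at x = -33 mm (10 mm thick, 46 mm wide) and +33 mm (white charger housing with two brass strips) rise 72 mm above this floor, 66 mm apart: no room for fingers there. The two sides (y) are open but for kerbs 8 mm high, 40 mm apart.
- pack_mid (a point): centre of the battery pack to be loaded, half-way up: a grey block 60 mm long (x), 36 mm wide (y), 60 mm high (z), about 0.3 kg. Its x axis points to the notched end. It starts standing in one of the rack's two slots, 6 mm above the table.
- pack_notch (a point): middle of the ledge of the pack's notch: at the +x end the top corner is cut away over the full width, 16 mm long and 10 mm deep, with two small brass contacts on the ledge; this point is 22 mm from the pack's middle in x and 50 mm above its underside.
- rack: fixed plywood rack 60 x 95 mm, 70 mm high, origin at the centre of its underside: a 6 mm floor and three upright plates 5 mm thick at y = -45, 0, +45 mm, making two slots 40 mm wide along its x, open at both ends and above. The plates are 60 mm long and reach 4 mm above the packs, so a pack can be taken only by its two ends.
- blank: plain pack without notch, same size and colour, in the other slot of the rack; origin at the centre of its underside. Not to be disturbed.
- jar: closed glass jar, 60 mm across, 85 mm high, origin at the centre of its underside; bystander.
- tape: roll of tape, a ring 90 mm across (hole 72 mm), 22 mm high, lying flat, origin at the centre of its underside; bystander.
- driver: screwdriver lying on the table; bystander.

How it is judged:
By the outcome, as a careful person would: the job done as asked, in the order asked, and still so for the second after the job is handed in, with the robot touching nothing.
It also fails if it takes over 72 s, if anything falls off the work surface, if the arm or the gripper's body presses on something with over 40 N, if the wrist force passes 120 N, or if a joint passes its speed limit or range.

## Working session

There is one attempt and no reset: what is moved stays moved. The work goes in short steps, Python scripts to look and compute and a tool call to move; the robot and the scene stay as the last step left them, time stands still between calls to the robot, and variables do not carry over. Pictures are saved under pics/ and viewed, at most 10 in all, crops included, and the job is handed in when it is done.

Besides the shell and the picture viewer there is one more tool, called in YAML: its name, and indented under it one key for each argument. move_arm: Moves the arm, as the interface text tells. Its arguments: {"type":"object","properties":{"deltas":{"type":"array","items":{"type":"number"}}},"required":["deltas"]}

```bash
mkdir -p pics
cat > h.py <<'E'
import numpy as np, cv2
from scipy.spatial.transform import Rotation as R
from bench import robot
def snap(name):
    o=robot.get_obs(); s=robot.snapshot(name); s['obs']=o; return s
def world(s):
    "per-pixel world points from depth"
    h,w=s['depth'].shape; f=h/2/np.tan(np.radians(s['fov_y'])/2)
    u,v=np.meshgrid(np.arange(w),np.arange(h)); x=(u-s['cx'])/f; y=(v-s['cy'])/f; d=s['depth']
    if 'origin' in s:
        p=np.stack([x*d,-y*d,-d],-1); o=np.array(s['orientation'])
        M=o if o.shape==(3,3) else R.from_euler('xyz',o).as_matrix()
        return p@M.T+np.array(s['origin'])
    r=np.hypot(x,y)+1e-9; t=np.tan(np.minimum(r,1.5))
    p=np.stack([x/r*t*d,-y/r*t*d,-d],-1); T=np.array(s['T_tool_cam']); p=p@T[:3,:3].T+T[:3,3]
    ob=s['obs']; return p@R.from_euler('xyz',ob['ee_rot']).as_matrix().T+np.array(ob['tool_pos'])
def save(s,n): cv2.imwrite('pics/'+n,s['image'][...,::-1])
E
python3 - <<'E'
from h import *
for n in ('top','side'):
    s=snap(n); save(s,n+'1.png'); np.save(n+'1.npy',world(s)); np.save(n+'1i.npy',s['image'])
    print(n,s['origin'],s['orientation'],s['fov_y'],s['cx'],s['cy'],(s['depth']==0).mean(), [k for k in s])
o=robot.get_obs();print(o)
E
```

```text
top [0.35365077 0.0142616  1.2991786 ] [ 0.2178075   0.00646701 -1.6608723 ] 47.5279905736583 285.68328451520574 214.57377030860076 0.004009353741496599 ['image', 'depth', 'fov_y', 'cx', 'cy', 'origin', 'orientation', 'obs']
side [ 0.08817471 -0.70968795  0.75929948] [ 0.9384169  -0.00357033 -0.65127857] 43.35559232267359 287.3835247861868 213.49158285164555 0.00399234693877551 ['image', 'depth', 'fov_y', 'cx', 'cy', 'origin', 'orientation', 'obs']
{'time': 0.1, 'joint_positions': array([ 1.11290652e+00,  8.78873467e-02,  1.37206935e+00,  2.23903127e-05,
        1.68361384e+00, -1.03096818e-01]), 'qvel': array([-7.69501618e-05, -1.94188353e-04, -2.80788458e-03,  1.38066343e-03,
        3.82742636e-04, -2.11715025e-04]), 'joint_torque': array([ 1.91442690e-03, -3.41251659e+01, -3.03302586e+01,  7.19047431e-02,
        3.04490793e-02, -9.40843802e-05]), 'tool_pos': array([0.19081776, 0.51525029, 0.17223501]), 'ee_rot': array([-3.13962757e+00, -2.25686729e-04,  2.78680194e+00]), 'wrist_force': array([-0.1876062 , -0.86163213,  0.33635803]), 'wrist_torque': array([-0.03423863,  0.01522648, -0.01222035]), 'finger_force': 0.0, 'width': 0.09415557987124828}
```

View pics/top1.png

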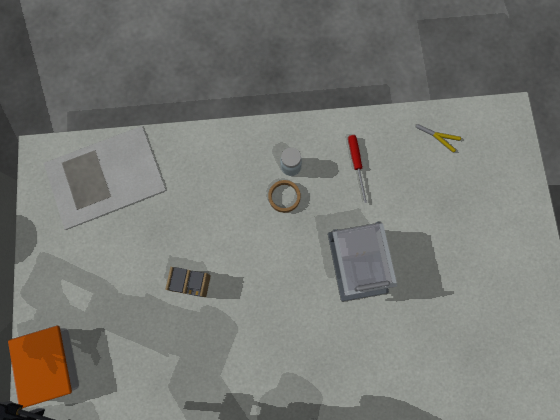

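View pics/side1.png

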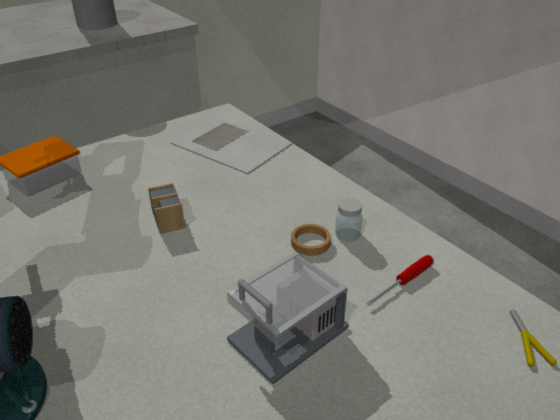

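Run:
```python
from h import *
P=np.load('top1.npy');I=np.load('top1i.npy');S=np.load('side1.npy');J=np.load('side1i.npy')
a=cv2.resize(I[255:310,155:225],None,fx=5.6,fy=5.6,interpolation=3); b=cv2.resize(I[210:310,320:420],None,fx=4,fy=4,interpolation=3)
c=cv2.resize(J[175:245,135:200],None,fx=6,fy=6,interpolation=3);
H=420; im=np.zeros((H,800,3),np.uint8); im[:308,:392]=a; im[:400,395:795]=b
cv2.imwrite('pics/crops.png',im[...,::-1])
print('orange',P[365,40],'table',P[350,300],P[150,500])
# rack: points z in 0.03..0.1 near
def rect(P,m):
    r=cv2.minAreaRect(P[m][:,:2].astype(np.float32)*1000); return r
h=np.zeros(P.shape[:2],bool); h[255:310,155:225]=1
m=h&(P[...,2]>.05)&(P[...,2]<.1); print('rack all',rect(P,m),np.median(P[m][:,2]))
hsv=cv2.cvtColor(I,cv2.COLOR_RGB2HSV)
g=m&(hsv[...,1]<60); n,l=cv2.connectedComponents(g.astype(np.uint8))
for k in range(1,n):
    q=l==k
    if q.sum()>20: print('pack?',q.sum(),rect(P,q),np.percentile(P[q][:,2],[5,50,95]), np.argwhere(q).mean(0))
np.set_printoptions(precision=3,suppress=True)
print(P[262:300:3,166:214:4,2])
h[:]=0;h[215:305,322:402]=1
m=h&(P[...,2]>.095);print('guard',rect(P,m),np.percentile(P[m][:,2],[5,50,95]))
m=h&(P[...,2]>.14);print('bar',rect(P,m),m.sum(),P[m].mean(0))
m=h&(P[...,2]>.003);print('dock',rect(P,m))
h=np.zeros(S.shape[:2],bool);h[240:385,220:350]=1
m=h&(S[...,2]>.14);print('bar side',rect(S,m),m.sum(),S[m].mean(0))
h[:]=0;h[175:245,135:200]=1
m=h&(S[...,2]>.05);print('rack side',rect(S,m))
```

```text
orange [0.30135277 0.63426871 0.07659598] table [ 0.2750313  -0.00784203  0.00385815] [ 7.73533254e-01 -6.32318513e-01 -1.38063811e-04]
rack all ((475.5257263183594, 269.2207336425781), (96.67210388183594, 60.2747688293457), 73.89935302734375) 0.06595743051513492
pack? 329 ((482.2889709472656, 291.5986633300781), (38.449241638183594, 59.547035217285156), 76.24321746826172) [0.06167457 0.06605024 0.07022178] [279.21580547 177.4893617 ]
pack? 305 ((469.3865051269531, 247.30560302734375), (36.981285095214844, 61.07765197753906), 76.78860473632812) [0.0541581  0.06520355 0.06941756] [282.0852459  194.70491803]
[[ 0.003 -0.003 -0.002 -0.002 -0.003  0.003 -0.     0.    -0.001  0.002
   0.001  0.001]
 [-0.001 -0.004  0.     0.     0.    -0.006 -0.004 -0.001 -0.001  0.001
   0.003  0.   ]
 [ 0.004  0.065  0.068  0.068  0.003 -0.003 -0.001 -0.001  0.001 -0.
  -0.    -0.002]
 [ 0.     0.073  0.066  0.068  0.063  0.068  0.067  0.064 -0.001  0.002
  -0.003 -0.003]
 [ 0.005  0.074  0.069  0.068  0.068  0.071  0.063  0.065  0.062  0.065
   0.061  0.001]
 [ 0.001  0.06   0.066  0.067  0.065  0.069 
[... 586 characters left out ...]
3 -0.002  0.003  0.003  0.004 -0.001  0.     0.003  0.003 -0.001
  -0.004 -0.003]]
guard ((473.4422302246094, -111.80538940429688), (180.58035278320312, 297.2578430175781), 12.2597074508667) [0.111 0.115 0.155]
bar ((394.714599609375, -106.07991027832031), (21.850282669067383, 253.3690643310547), 13.912117958068848) 192 [ 0.409 -0.166  0.295]
dock ((481.82940673828125, -152.15911865234375), (308.4504089355469, 285.238037109375), 84.8427963256836)
bar side ((271.5616455078125, -444.5000915527344), (642.866455078125, 50.43907165527344), 59.820960998535156) 441 [ 0.352 -0.298  0.272]
rack side ((306.76129150390625, -203.32440185546875), (1101.0174560546875, 67.0601806640625), 70.13658142089844)
```

View pics/crops.png

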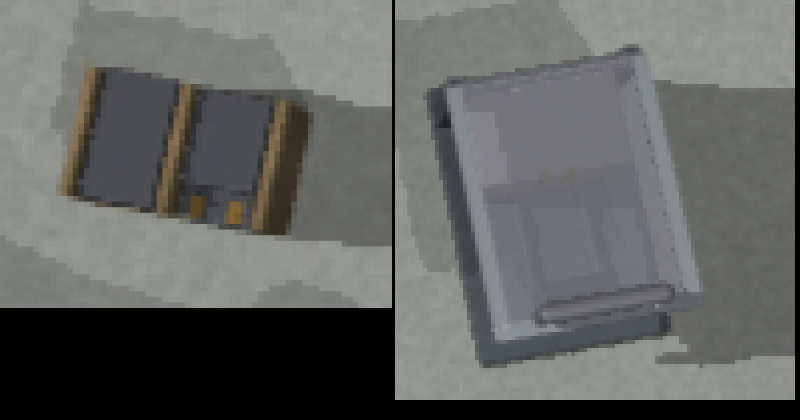

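```bash
cat >> h.py <<'E'
np.set_printoptions(precision=3,suppress=True)
def down(yaw_y):
    "tool pointing down with tool y along world heading yaw_y; picks nearest half turn"
    c=[R.from_matrix(np.array([[np.sin(a)*1,np.cos(a),0],[-np.cos(a)*1,np.sin(a),0],[0,0,-1]]).astype(float)*np.array([[-1,1,1]]*3)) for a in (yaw_y,yaw_y+np.pi)]
    return c
def plan(p,Rt=None,o=None):
    o=o or robot.get_obs(); R0=R.from_euler('xyz',o['ee_rot'])
    c=Rt if Rt is not None else [R0]
    rv=min([(R0.inv()*r).as_rotvec() for r in c],key=np.linalg.norm)
    print('turn',rv,'shift cm',R0.inv().apply(np.array(p)-o['tool_pos'])*100)
E
python3 - <<'E'
from h import *
for r in down(.3): print(r.as_matrix(),r.as_matrix()[:,1])
def rect(m): 
    r=cv2.minAreaRect(P[m][:,:2].astype(np.float32)*1000); return r
for n,win in(('top1',(215,305,322,402)),('side1',(240,385,220,350))):
    P=np.load(n+'.npy'); h=np.zeros(P.shape[:2],bool); h[win[0]:win[1],win[2]:win[3]]=1
    h&=(P[...,2]<.18)&(P[...,0]>.3)&(P[...,0]<.7)&(abs(P[...,1]+.14)<.15)
    def f(m):return cv2.morphologyEx(m.astype(np.uint8),cv2.MORPH_OPEN,np.ones((2,2)))>0
    for k,lo,hi in(('bar',.135,.18),('guard',.095,.125),('base',.004,.03)):
        m=f(h&(P[...,2]>lo)&(P[...,2]<hi)); r=rect(m); print(n,k,m.sum(),r,np.median(P[m],0), 'box',cv2.boxPoints(r).round(0).tolist())
E
```

```text
[[-0.296  0.955  0.   ]
 [ 0.955  0.296  0.   ]
 [ 0.     0.    -1.   ]] [0.955 0.296 0.   ]
[[ 0.296 -0.955  0.   ]
 [-0.955 -0.296 -0.   ]
 [ 0.     0.    -1.   ]] [-0.955 -0.296  0.   ]
top1 bar 167 ((393.9801940917969, -111.35490417480469), (21.000633239746094, 263.02630615234375), 13.23437213897705) [ 0.414 -0.193  0.158] box [[354.0, 14.0], [414.0, -242.0], [434.0, -237.0], [374.0, 19.0]]
top1 guard 3293 ((474.0754089355469, -127.26072692871094), (178.8451385498047, 325.7867736816406), 11.630047798156738) [ 0.487 -0.186  0.115] box [[354.0, 14.0], [419.0, -305.0], [595.0, -269.0], [529.0, 50.0]]
top1 base 520 ((455.1198425292969, -149.93272399902344), (226.89083862304688, 110.4234619140625), 40.571441650390625) [ 0.419 -0.133  0.011] box [[333.0, -182.0], [405.0, -266.0], [577.0, -118.0], [505.0, -34.0]]
side1 bar 378 ((428.2330322265625, -191.02752685546875), (38.24712371826172, 87.78024291992188), 5.483851909637451) [ 0.415 -0.203  0.157] box [[405.0, -149.0], [413.0, -237.0], [451.0, -233.0], [443.0, -146.0]]
side1 guard 5230 ((335.33721923828125, -335.8548889160156), (872.9912719726562, 203.09580993652344), 43.43247604370117) [ 0.483 -0.199  0.114] box [[-51.0, -562.0], [88.0, -710.0], [722.0, -110.0], [582.0, 38.0]]
side1 base 3534 ((346.0985412597656, -325.362060546875), (900.4608764648438, 214.69615173339844), 42.72355270385742) [ 0.453 -0.222  0.011] box [[-57.0, -552.0], [88.0, -710.0], [750.0, -99.0], [604.0, 59.0]]
```

Run:
```python
from h import *
def comp(m):
    n,l,s,_=cv2.connectedComponentsWithStats(m.astype(np.uint8),connectivity=4); return l==1+s[1:,4].argmax()
for n,win in(('top1',(215,305,322,402)),('side1',(240,385,220,350))):
    P=np.load(n+'.npy'); h=np.zeros(P.shape[:2],bool); h[win[0]:win[1],win[2]:win[3]]=1
    h&=(P[...,0]>.36)&(P[...,0]<.62)&(abs(P[...,1]+.18)<.12)
    for k,lo,hi in(('bar',.145,.17),('guard',.1,.125)):
        m=h&(P[...,2]>lo)&(P[...,2]<hi)
        m=comp(m)
        r=cv2.minAreaRect(P[m][:,:2].astype(np.float32)*1000);print(n,k,m.sum(),r,np.median(P[m],0), 'box',cv2.boxPoints(r).round(0).tolist())
        if k=='bar':
            print(cv2.fitLine(P[m][:,:2].astype(np.float32)*1000,cv2.DIST_HUBER,0,.01,.01).ravel(), np.percentile(P[m],[1,99],axis=0))
o=robot.get_obs()
plan([.414,-.195,.25],down(np.radians(14)))
```

```text
top1 bar 169 ((416.3119812011719, -190.66168212890625), (11.673518180847168, 79.61294555664062), 4.6996541023254395) [ 0.416 -0.19   0.158] box [[407.0, -151.0], [414.0, -231.0], [425.0, -230.0], [419.0, -151.0]]
[   0.082   -0.997  415.918 -190.14 ] [[ 0.408 -0.23   0.152]
 [ 0.424 -0.151  0.164]]
top1 guard 3293 ((489.67767333984375, -184.82452392578125), (167.81419372558594, 130.87416076660156), 5.12824010848999) [ 0.49  -0.184  0.115] box [[400.0, -127.0], [412.0, -257.0], [579.0, -242.0], [567.0, -112.0]]
side1 bar 333 ((415.9860534667969, -196.05882263183594), (13.001314163208008, 80.10289001464844), 5.223610877990723) [ 0.414 -0.201  0.158] box [[406.0, -157.0], [413.0, -237.0], [426.0, -235.0], [419.0, -156.0]]
[   0.1     -0.995  414.134 -199.358] [[ 0.408 -0.235  0.146]
 [ 0.423 -0.158  0.161]]
side1 guard 5136 ((490.46209716796875, -188.67674255371094), (170.99639892578125, 132.93833923339844), 4.839362144470215) [ 0.483 -0.197  0.114] box [[400.0, -130.0], [411.0, -262.0], [581.0, -248.0], [570.0, -115.0]]
turn [-0.002  0.001  0.972] shift cm [-45.6   -58.864  -7.671]
```

Run:
```python
from h import *
plan([.416,-.193,.25],down(.088))
for r in down(.088): print(r.as_euler('xyz'))
```

```text
turn [-0.002  0.001  1.128] shift cm [-45.718 -58.606  -7.672]
[3.142 0.    1.659]
[ 3.142  0.    -1.483]
```

move_arm:
  deltas: [0, 0, 1.13, -45.7, -58.6, -7.7, 0.1, 0, 0, 1.13, -45.7, -58.6, -7.7, 0.1, 0, 0, 1.13, -45.7, -58.6, -7.7, 0.1, 0, 0, 1.13, -45.7, -58.6, -7.7, 0.1, 0, 0, 1.13, -45.7, -58.6, -7.7, 0.1, 0, 0, 1.13, -45.7, -58.6, -7.7, 0.1, 0, 0, 1.13, -45.7, -58.6, -7.7, 0.1, 0, 0, 1.13, -45.7, -58.6, -7.7, 0.1]

```text
time: 0.9
tool_pos: [0.3113, 0.1347, 0.2144]
ee_rot: [3.141, -0.0, 1.653]
wrist_force: [1.3, -0.8, 0.1]
width: 0.0422
finger_force: 0.0
```

```bash
python3 -c "
from h import *
plan([.416,-.193,.25],down(.088));print(robot.get_obs()['qvel'],robot.get_obs()['width'])"
```

```text
turn [ 0.001 -0.    -0.006] shift cm [-33.523   7.737  -3.557]
[-1.476 -0.184  0.023 -0.003  0.156 -0.7  ] 0.04219525371140374
```

move_arm:
  deltas: [0, 0, 0, -31, 7.7, -3.6, 0.1, 0, 0, 0, -31, 7.7, -3.6, 0.1, 0, 0, 0, -31, 7.7, -3.6, 0.1, 0, 0, 0, -31, 7.7, -3.6, 0.1, 0, 0, 0, -31, 7.7, -3.6, 0.1, 0, 0, 0, -31, 7.7, -3.6, 0.1, 0, 0, 0, -31, 7.7, -3.6, 0.1, 0, 0, 0, -31, 7.7, -3.6, 0.1]

```text
time: 1.7
tool_pos: [0.415, -0.1682, 0.2493]
ee_rot: [-3.14, -0.001, 1.652]
wrist_force: [0.2, 0.6, 0.1]
width: 0.0424
finger_force: 0.0
```

```bash
python3 -c "
from h import *
s=snap('wrist');save(s,'w1.png');P=world(s)
m=(P[...,2]>.143)&(P[...,2]<.17)&(P[...,0]>.38)&(P[...,0]<.46)&(P[...,1]<-.1)&(P[...,1]>-.3)
print(m.sum(),np.median(P[m],0),cv2.minAreaRect(P[m][:,:2].astype(np.float32)*1000))
plan([.416,-.193,.137],down(.088));print(robot.get_obs()['tool_pos'])"
```

```text
906 [ 0.416 -0.188  0.159] ((416.2588806152344, -191.9307403564453), (11.256063461303711, 81.70783996582031), 4.911312580108643)
turn [-0.002 -0.002 -0.004] shift cm [-2.68  -0.061 11.249]
[ 0.415 -0.166  0.25 ]
```

View pics/w1.png

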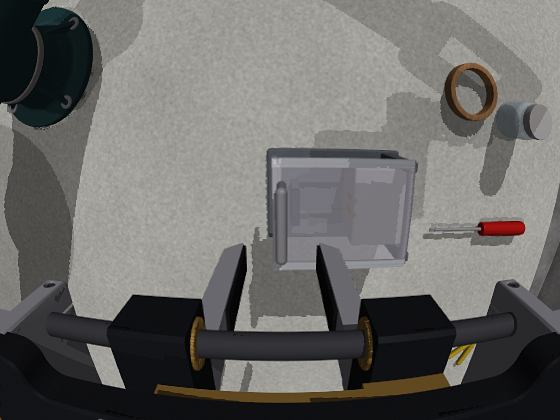

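move_arm:
  deltas: [0, 0, 0, -2.6, 0.1, 0, 0.1, 0, 0, 0, -2.6, 0.1, 4, 0.1, 0, 0, 0, -2.6, 0.1, 8, 0.1, 0, 0, 0, -2.6, 0.1, 11.2, 0.1, 0, 0, 0, -2.6, 0.1, 11.2, 1, 0, 0, 0, -2.6, 0.1, 11.2, 1, 0, 0, 0, -2.6, 0.1, 11.2, 1, 0, 0, 0, -2.6, 0.1, 11.2, 1]

```text
time: 2.55
tool_pos: [0.4195, -0.1919, 0.1412]
ee_rot: [3.138, 0.003, 1.657]
wrist_force: [-0.6, -0.2, -0.5]
width: 0.0136
finger_force: 0.0
```

```bash
python3 -c "
from h import *
o=robot.get_obs();print(o['tool_pos'],o['wrist_force'],o['width'],o['finger_force'])
R0=R.from_euler('xyz',o['ee_rot']);th0=np.arctan2(.046,.15)
for t in np.arange(0,2.01,.13):
    a=th0+t;r=.1569;d=r*np.array([-np.cos(a)+np.cos(th0),0,np.sin(a)-np.sin(th0)])
    w=R.from_euler('z',.086).apply(d); print(round(t,2),R0.inv().apply(w)*100)
"
```

```text
[ 0.419 -0.192  0.141] [-0.622 -0.179 -0.521] 0.013628665410788068 0.0
0.0 [0. 0. 0.]
0.13 [-0.005  0.73  -1.903]
0.26 [-0.011  1.701 -3.695]
0.39 [-0.016  2.896 -5.346]
0.52 [-0.021  4.295 -6.829]
0.65 [-0.025  5.875 -8.117]
0.78 [-0.029  7.608 -9.19 ]
0.91 [ -0.032   9.465 -10.029]
1.04 [ -0.035  11.416 -10.62 ]
1.17 [ -0.037  13.427 -10.954]
1.3 [ -0.038  15.464 -11.024]
1.43 [ -0.039  17.493 -10.829]
1.56 [ -0.038  19.479 -10.373]
1.69 [-0.038 21.39  -9.663]
1.82 [-0.036 23.193 -8.711]
1.95 [-0.034 24.856 -7.534]
```

move_arm:
  deltas: [0, 0, 0, 0, 0, 0, 1, 0, 0, 0, 0, 0, 0, 1, 0, 0, 0, 0, 0.3, -0.9, 1, 0, 0, 0, 0, 0.7, -1.9, 1, 0, 0, 0, 0, 1.2, -2.8, 1, 0, 0, 0, 0, 1.7, -3.7, 1, 0, 0, 0, 0, 2.3, -4.5, 1, 0, 0, 0, 0, 2.9, -5.3, 1]

```text
time: 3.35
tool_pos: [0.4477, -0.189, 0.1923]
ee_rot: [3.141, 0.0, 1.657]
wrist_force: [-0.0, 0.1, -0.1]
width: 0.0004
finger_force: 0.0
```

```bash
python3 -c "
from h import *
s=snap('side');save(s,'s2.png');o=robot.get_obs();print(o['tool_pos'],o['wrist_force'],o['width'],o['finger_force'])"
```

```text
[ 0.449 -0.189  0.194] [ 0.282 -0.455  1.164] -2.470349181578959e-05 0.0
```

View pics/s2.png

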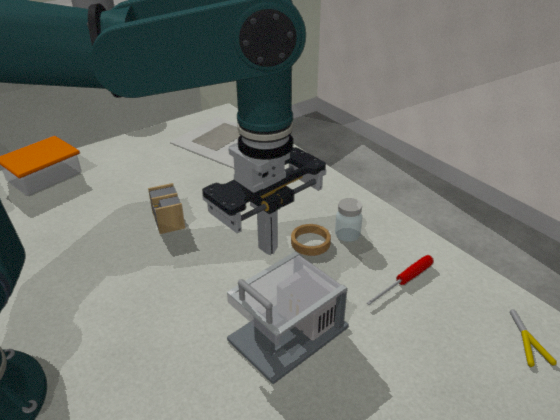

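```bash
python3 -c "
from h import *
plan([.416,-.192,.24],down(.086));plan([.416,-.192,.132],down(.086))"
```

```text
turn [0.003 0.001 0.001] shift cm [ 0.007 -3.298 -4.648]
turn [0.003 0.001 0.001] shift cm [ 0.021 -3.331  6.152]
```

move_arm:
  deltas: [0, 0, 0, 0, -1, -3, 0, 0, 0, 0, 0, -3.3, -3, 0, 0, 0, 0, 0, -3.3, -2, 0, 0, 0, 0, 0, -3.3, 1, 0, 0, 0, 0, 0, -3.3, 4, 0, 0, 0, 0, 0, -3.3, 6.2, 0, 0, 0, 0, 0, -3.3, 6.2, 0, 0, 0, 0, 0, -3.3, 6.2, 1]

```text
time: 4.2
tool_pos: [0.414, -0.1915, 0.1288]
ee_rot: [-3.14, -0.001, 1.657]
wrist_force: [0.0, -0.4, -0.5]
width: 0.0417
finger_force: 0.0
```

move_arm:
  deltas: [0, 0, 0, 0, 0, 0, 1, 0, 0, 0, 0, 0, 0, 1, 0, 0, 0, 0, 0, 0, 1, 0, 0, 0, 0, 0, 0, 1, 0, 0, 0, 0, 0, 0, 1]

```text
time: 4.7
tool_pos: [0.4143, -0.192, 0.1299]
ee_rot: [3.141, 0.0, 1.657]
wrist_force: [0.2, -0.5, -1.0]
width: 0.0026
finger_force: 0.0
```

```bash
python3 -c "
from h import *
o=robot.get_obs();print(o['tool_pos'],o['ee_rot'],o['wrist_force'],o['width'],o['finger_force'])"
```

```text
[ 0.414 -0.192  0.13 ] [3.141 0.    1.657] [ 0.154 -0.49  -1.036] 0.0026457819720259574 0.0
```

```bash
python3 -c "
from h import *
s=snap('side');a=cv2.resize(s['image'][170:390,180:380],(400,440));w=snap('wrist');b=cv2.resize(w['image'][120:320,200:400],(400,400))
im=np.zeros((440,800,3),np.uint8);im[:,:400]=a;im[:400,400:]=b;cv2.imwrite('pics/c2.png',im[...,::-1])
print(robot.get_obs()['width'],robot.get_obs()['finger_force'])"
```

```text
0.0005489413874955144 0.0
```

View pics/c2.png

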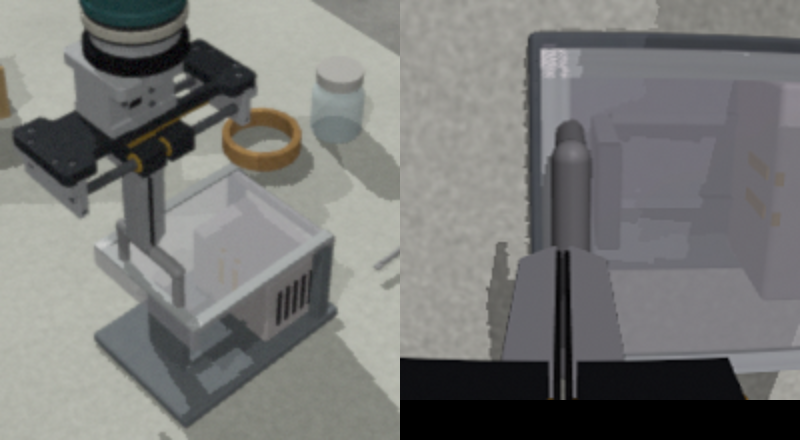

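```bash
python3 -c "
from h import *
o=robot.get_obs();print(o['tool_pos'],o['joint_positions'],o['width'])
s=snap('side');P=world(s)
m=np.zeros(P.shape[:2],bool);m[250:312,235:275]=1
print('col through finger');
for r in range(262,312,2): print(r,[tuple((P[r,c]*1000).round().astype(int).tolist()) for c in (246,250,254,258)])
"
```

```text
[ 0.414 -0.192  0.13 ] [-0.558 -0.111  1.653  0.     1.599 -0.644] 0.0005489413874955144
col through finger
262 [(402, -198, 231), (406, -203, 232), (414, -202, 228), (421, -202, 224)]
264 [(401, -199, 228), (405, -204, 230), (413, -204, 226), (420, -203, 221)]
266 [(403, -197, 222), (404, -205, 227), (414, -202, 220), (420, -203, 217)]
268 [(402, -198, 219), (406, -203, 221), (413, -202, 216), (420, -203, 213)]
270 [(403, -196, 213), (404, -205, 219), (413, -203, 213), (421, -202, 207)]
272 [(402, -197, 211), (404, -204, 214), (413, -203, 209), (420, -203, 205)]
274 [(401, -198, 207), (405, -203, 209), (412, -203, 205), (421, -202, 199)]
276 [(402, -197, 202), (405, -204, 205), (412, -204, 201), (420, -202, 195)]
278 [(401, -197, 199), (404, -204, 202), (411, -204, 198), (420, -203, 192)]
280 [(402, -195, 192), (404, -204, 197), (412, -203, 192), (419, -203, 188)]
282 [(403, -194, 186), (403, -205, 194), (411, -204, 189), (419, -204, 185)]
284 [(402, -195, 183), (404, -203, 188), (411, -204, 185), (419, -203, 180)]
286 [(402, -194, 178), (403, -204, 186), (411, -203, 180), (419, -20
[... 232 characters left out ...]
, 162)]
294 [(426, -154, 114), (410, -192, 154), (409, -206, 166), (417, -205, 160)]
296 [(424, -156, 113), (429, -161, 113), (412, -201, 156), (415, -207, 159)]
298 [(420, -162, 115), (426, -165, 114), (412, -201, 152), (413, -211, 159)]
300 [(418, -166, 115), (424, -169, 113), (429, -173, 114), (412, -211, 155)]
302 [(414, -172, 117), (421, -173, 114), (426, -177, 114), (432, -181, 113)]
304 [(412, -175, 117), (418, -178, 116), (423, -182, 116), (429, -185, 114)]
306 [(409, -179, 116), (414, -183, 117), (421, -185, 115), (426, -190, 115)]
308 [(406, -183, 118), (412, -187, 117), (418, -189, 115), (425, -191, 113)]
310 [(406, -183, 113), (410, -190, 116), (414, -195, 118), (422, -196, 113)]
```

```bash
python3 -c "
from h import *
s=snap('wrist');o=s['obs'];P=world(s);Q=R.from_euler('xyz',o['ee_rot']).inv().apply((P-o['tool_pos']).reshape(-1,3)).reshape(P.shape)*1000
print(s['T_tool_cam'])
# crop x=(u-200)*2+400 ; tips crop(560,255)-> u=280,v=247
for v in range(236,300,4): print(v,[tuple(Q[v,u].round().astype(int).tolist()) for u in (266,275,281,287,300)])
"
```

```text
[[-0.001  0.96   0.278  0.082]
 [ 1.     0.     0.001  0.   ]
 [ 0.001  0.278 -0.96  -0.212]
 [ 0.     0.     0.     1.   ]]
236 [(-43, -16, 120), (12, -3, -25), (14, 0, -30), (13, 4, -30), (-2, 14, 13)]
240 [(-48, -16, 120), (9, -3, -26), (11, 0, -29), (11, 4, -31), (-6, 14, 15)]
244 [(-52, -16, 119), (10, -3, -34), (9, 0, -30), (10, 4, -33), (-9, 14, 14)]
248 [(10, -8, -39), (10, -3, -41), (9, 0, -37), (10, 4, -40), (-13, 14, 14)]
252 [(10, -8, -46), (10, -3, -46), (9, 0, -43), (10, 4, -46), (10, 11, -46)]
256 [(10, -8, -51), (10, -3, -51), (8, 0, -47), (10, 3, -51), (10, 10, -52)]
260 [(10, -8, -56), (10, -3, -56), (8, 0, -53), (9, 3, -55), (10, 10, -56)]
264 [(10, -7, -61), (10, -3, -62), (8, 0, -58), (10, 3, -61), (10, 10, -61)]
268 [(9, -7, -65), (10, -3, -66), (8, 0, -62), (10, 3, -66), (10, 10, -66)]
272 [(10, -7, -71), (11, -3, -71), (9, 0, -67), (10, 3, -70), (10, 9, -71)]
276 [(10, -7, -74), (10, -3, -74), (9, 0, -72), (10, 3, -75), (10, 9, -75)]
280 [(11, -7, -80), (10, -2, -79), (9, 0, -76), (10, 3, -79), (10, 9, -79)]
284 [(10, -6, -83), (11, -2, -83), (8, 0, -78), (10, 3, -83), (10, 9, -83)]
288 [(10, -6, -86), (10, -2, -86), (6, 0, -79), (10, 3, -86), (9, 9, -85)]
292 [(10, -6, -89), (11, -2, -90), (4, 0, -80), (10, 3, -90), (10, 8, -90)]
296 [(10, -6, -93), (10, -2, -93), (3, 0, -81), (10, 3, -93), (10, 8, -93)]
```

move_arm:
  deltas: [0, 0, 0, 0, 0.2, -0.5, 0.1, 0, 0, 0, 0, 0.2, -0.5, 0.1, 0, 0, 0, 0, 0.2, -0.5, 0.1, 0, 0, 0, 0, 0.2, -0.5, 0.1, 0, 0, 0, 0, 0.2, 0.5, 0.1, 0, 0, 0, 0, 0.2, 1.7, 0.1, 0, 0, 0, 0, 0.2, 2.9, 0.1, 0, 0, 0, 0, 0.2, 2.9, 0.1]

```text
time: 5.7
tool_pos: [0.4143, -0.1905, 0.0973]
ee_rot: [-3.137, -0.004, 1.657]
wrist_force: [-0.8, -0.8, -0.2]
width: 0.0421
finger_force: 0.0
```

move_arm:
  deltas: [0, 0, 0, 0, 0, 0, 1, 0, 0, 0, 0, 0, 0, 1, 0, 0, 0, 0, 0, 0, 1, 0, 0, 0, 0, 0, 0, 1, 0, 0, 0, 0, 0, 0, 1, 0, 0, 0, 0, 0, 0, 1]

```text
time: 6.3
tool_pos: [0.4167, -0.1918, 0.101]
ee_rot: [3.14, 0.001, 1.657]
wrist_force: [0.7, -0.3, 0.4]
width: 0.011
finger_force: 30.0
```

move_arm:
  deltas: [0, 0, 0, 0, 0.3, -0.9, 1, 0, 0, 0, 0, 0.7, -1.9, 1, 0, 0, 0, 0, 1.7, -3.7, 1, 0, 0, 0, 0, 2.9, -5.35, 1, 0, 0, 0, 0, 4.3, -6.8, 1, 0, 0, 0, 0, 5.9, -8.1, 1, 0, 0, 0, 0, 7.6, -9.2, 1, 0, 0, 0, 0, 7.6, -9.2, 1]

```text
time: 7.1
tool_pos: [0.492, -0.1856, 0.1971]
ee_rot: [-3.142, 0.002, 1.657]
wrist_force: [-6.3, -0.6, 8.4]
width: 0.0107
finger_force: 30.0
```

```bash
python3 -c "
from h import *
o=robot.get_obs();print(o['tool_pos'],o['wrist_force'],o['width'],o['finger_force'])
s=snap('side');P=world(s);save(s,'s3.png')"
```

```text
[ 0.492 -0.186  0.197] [-6.256 -0.645  8.433] 0.01073115166614223 30.00137686729431
```

View pics/s3.png

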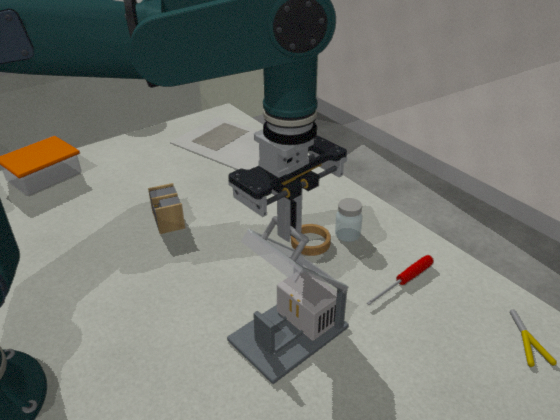

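move_arm:
  deltas: [0, 0, 0, 0, 1.85, -0.85, 1, 0, 0, 0, 0, 3.8, -1.4, 1, 0, 0, 0, 0, 5.8, -1.75, 1, 0, 0, 0, 0, 7.9, -1.85, 1, 0, 0, 0, 0, 9.9, -1.65, 1, 0, 0, 0, 0, 11.9, -1.2, 1, 0, 0, 0, 0, 13.8, -0.5, 1, 0, 0, 0, 0, 15.6, 0.5, 1]

```text
time: 7.95
tool_pos: [0.6477, -0.1724, 0.1895]
ee_rot: [-3.141, 0.002, 1.656]
wrist_force: [-1.6, -2.0, 1.0]
width: 0.0109
finger_force: 30.0
```

move_arm:
  deltas: [0, 0, 0, 0, 0.8, 0.5, 1, 0, 0, 0, 0, 1.6, 1.1, 1, 0, 0, 0, 0, 1.6, 1.1, 1, 0, 0, 0, 0, 1.6, 1.1, 0.4, 0, 0, 0, 0, 1.6, 1.1, 0.4, 0, 0, 0, 0, 1.6, 1.1, 0.4, 0, 0, 0, 0, 1.6, -2, 0.4, 0, 0, 0, 0, 1.6, -7, 0.4]

```text
time: 8.75
tool_pos: [0.6605, -0.1693, 0.2526]
ee_rot: [-3.13, -0.006, 1.657]
wrist_force: [0.5, -0.6, -0.0]
width: 0.0279
finger_force: 0.0
```

```bash
python3 -c "
from h import *
o=robot.get_obs();print(o['tool_pos'],o['wrist_force'],o['width'],o['finger_force'])
s=snap('side');P=world(s);save(s,'s4.png')"
```

```text
[ 0.66  -0.169  0.253] [ 0.504 -0.568 -0.012] 0.027927112880153895 0.0
```

View pics/s4.png

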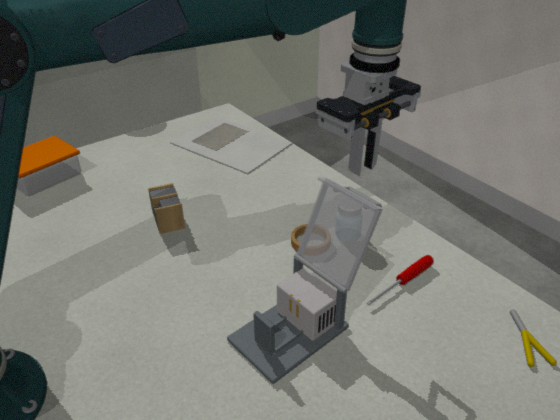

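```bash
cat >> h.py <<'E'
def goto(tip,yaw_deg,o=None):
    "tip: physical fingertip position; fingers end 35 mm short of the reported TCP"
    plan(np.array(tip)-[0,0,.035],[R.from_euler('xyz',[np.pi,0,np.radians(yaw_deg)])],o)
E
python3 -c "
from h import *
goto([.469,.247,.21],74.5)"
```

```text
turn [0.009 0.002 0.357] shift cm [ 43.3   -15.899   8.897]
```

move_arm:
  deltas: [0, 0, 0, 0, 0, -4, 0.4, 0, 0, 0.1, 4, -2, -5, 0, 0, 0, 0.2, 9, -4, -5, -1, 0, 0, 0.36, 43.3, -15.9, -5, -1, 0, 0, 0.36, 43.3, -15.9, -5, -1, 0, 0, 0.36, 43.3, -15.9, -5, -1, 0, 0, 0.36, 43.3, -15.9, -5, -1, 0, 0, 0.36, 43.3, -15.9, -5, -1]

```text
time: 9.6
tool_pos: [0.5133, 0.1423, 0.3078]
ee_rot: [-3.141, -0.0, 1.297]
wrist_force: [0.6, 0.7, 0.4]
width: 0.0809
finger_force: 0.0
```

```bash
python3 -c "
from h import *
goto([.469,.247,.21],74.5)"
```

```text
turn [-0.    -0.    -0.004] shift cm [ 8.879 -7.099 13.282]
```

move_arm:
  deltas: [0, 0, 0, 8, -6.5, 13.2, -1, 0, 0, 0, 8, -6.5, 13.2, -1, 0, 0, 0, 8, -6.5, 13.2, -1, 0, 0, 0, 8, -6.5, 13.2, -1, 0, 0, 0, 8, -6.5, 13.2, -1, 0, 0, 0, 8, -6.5, 13.2, -1]

```text
time: 10.2
tool_pos: [0.4754, 0.2347, 0.1773]
ee_rot: [3.139, -0.001, 1.296]
wrist_force: [-0.4, 0.8, -0.1]
width: 0.0941
finger_force: 0.0
```

```bash
python3 -c "
from h import *
s=snap('wrist');save(s,'w3.png');P=world(s);I=s['image'];hsv=cv2.cvtColor(I,cv2.COLOR_RGB2HSV)
w=(abs(P[...,0]-.475)<.08)&(abs(P[...,1]-.27)<.08)&(P[...,2]>.045)&(P[...,2]<.085)
Q=P[w][:,:2].astype(np.float32)*1000;print('rack',cv2.minAreaRect(Q))
g=(w&(hsv[...,1]<60)).astype(np.uint8);n,l,st,_=cv2.connectedComponentsWithStats(g,connectivity=4)
for k in range(1,n):
    if st[k,4]>100: q=P[l==k];print(st[k],cv2.minAreaRect(q[:,:2].astype(np.float32)*1000),np.percentile(q[:,2],[5,50,95]))
goto([.469,.247,.21],74.5);print(s['obs']['tool_pos'],robot.get_obs()['width'])"
```

```text
rack ((476.0439758300781, 268.8016357421875), (94.58370208740234, 59.948307037353516), 74.48316955566406)
[ 243  127   60   37 2156] ((482.2996826171875, 289.8231201171875), (37.76169204711914, 59.01128387451172), 74.71244049072266) [0.065 0.066 0.067]
[ 244  171   58   36 1830] ((469.5864562988281, 246.4860382080078), (38.37075424194336, 59.35844421386719), 74.68397521972656) [0.056 0.066 0.067]
turn [ 0.004 -0.002 -0.005] shift cm [ 0.996 -1.026  0.316]
[0.475 0.235 0.177] 0.09420405179804572
```

View pics/w3.png

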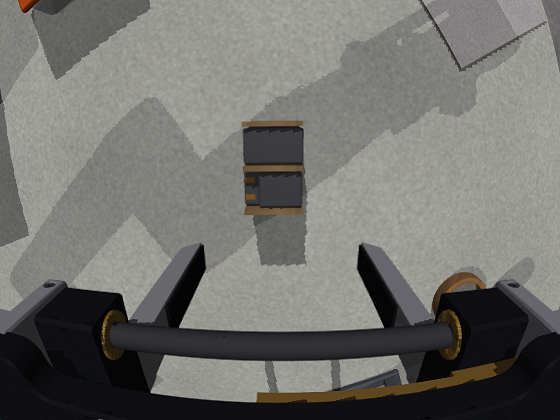

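```bash
python3 -c "
from h import *
goto([.4696,.2465,.09],74.6);goto([.4696,.2465,.016],74.6);print(robot.get_obs()['tool_pos'])"
```

```text
turn [ 0.004 -0.002 -0.007] shift cm [ 0.94  -1.001 12.316]
turn [ 0.004 -0.002 -0.007] shift cm [ 0.926 -1.03  19.716]
[0.476 0.235 0.178]
```

move_arm:
  deltas: [0, 0, -0.005, 0.95, -1.0, 0, -1, 0, 0, -0.005, 0.95, -1.0, 4, -1, 0, 0, -0.005, 0.95, -1.0, 8, -1, 0, 0, -0.005, 0.95, -1.0, 10, -1, 0, 0, -0.005, 0.95, -1.0, 10, -1]

```text
time: 10.75
tool_pos: [0.4656, 0.2463, 0.0731]
ee_rot: [-3.137, 0.003, 1.301]
wrist_force: [0.1, -0.4, 0.4]
width: 0.0936
finger_force: 0.0
```

```bash
python3 -c "
from h import *
s=snap('wrist')
goto([.4696,.2465,.016],74.6);print(robot.get_obs()['tool_pos'])"
```

```text
turn [-0.001  0.    -0.001] shift cm [0.027 0.251 9.451]
[0.467 0.247 0.076]
```

move_arm:
  deltas: [0, 0, 0, 0, 0.2, 2, -1, 0, 0, 0, 0, 0.2, 4, -1, 0, 0, 0, 0, 0.2, 6, -1, 0, 0, 0, 0, 0.2, 8, -1, 0, 0, 0, 0, 0.2, 9.4, -1, 0, 0, 0, 0, 0.2, 9.4, -1, 0, 0, 0, 0, 0.2, 9.4, 0.0, 0, 0, 0, 0, 0.2, 9.4, 1]

```text
time: 11.6
tool_pos: [0.4707, 0.2472, -0.0166]
ee_rot: [3.139, -0.002, 1.302]
wrist_force: [-0.1, 0.3, 0.9]
width: 0.0817
finger_force: 0.0
```

move_arm:
  deltas: [0, 0, 0, 0, 0, 0, 1, 0, 0, 0, 0, 0, 0, 1, 0, 0, 0, 0, 0, 0, 1, 0, 0, 0, 0, 0, 0, 1]

```text
time: 12.0
tool_pos: [0.4698, 0.2467, -0.0179]
ee_rot: [3.141, -0.001, 1.302]
wrist_force: [0.3, -0.5, 2.1]
width: 0.0599
finger_force: 30.0
```

move_arm:
  deltas: [0, 0, 0, 0, 0, -1.5, 1, 0, 0, 0, 0, 0, -3, 1, 0, 0, 0, 0, 0, -5, 1, 0, 0, 0, 0, 0, -8, 1, 0, 0, 0, 0, 0, -11, 1, 0, 0, 0, 0, 0, -13, 1]

```text
time: 12.6
tool_pos: [0.4691, 0.2466, 0.1125]
ee_rot: [-3.142, -0.0, 1.302]
wrist_force: [1.7, 0.1, -4.0]
width: 0.0596
finger_force: 30.0
```

```bash
python3 -c "
from h import *
o=robot.get_obs();print(o['tool_pos'],o['wrist_force'],o['width'])
goto([.42,.03,.10],0)"
```

```text
[0.469 0.247 0.113] [ 1.686  0.065 -4.039] 0.059631723675343126
turn [-0.    -0.     1.302] shift cm [-22.189   1.022   4.747]
```

move_arm:
  deltas: [0, 0, 0.1, -3, 0.1, 0, 1, 0, 0, 0.25, -6, 0.3, 0, 1, 0, 0, 0.4, -9.5, 0.5, 0.5, 1, 0, 0, 0.55, -13, 0.6, 1, 1, 0, 0, 0.7, -16, 0.8, 2, 1, 0, 0, 0.85, -19, 0.9, 3, 1, 0, 0, 1.0, -21, 1, 4, 1, 0, 0, 1.14, -22.2, 1, 4.7, 1]

```text
time: 13.4
tool_pos: [0.4178, 0.0286, 0.0624]
ee_rot: [-3.141, 0.004, 0.154]
wrist_force: [0.1, 0.0, -3.9]
width: 0.0598
finger_force: 30.0
```

```bash
python3 -c "
from h import *
s=snap('top');P=world(s);save(s,'t3.png')
w=(abs(P[...,0]-.46)<.12)&(abs(P[...,1]+.19)<.1)&(P[...,2]>.07)&(P[...,2]<.098)
n,l,st,_=cv2.connectedComponentsWithStats(w.astype(np.uint8),connectivity=4)
for k in range(1,n):
    if st[k,4]>15: q=P[l==k];print(st[k],cv2.minAreaRect(q[:,:2].astype(np.float32)*1000),q.mean(0))
s=snap('side');P=world(s);
w=(abs(P[...,0]-.46)<.12)&(abs(P[...,1]+.19)<.1)&(P[...,2]>.078)&(P[...,2]<.09)
n,l,st,_=cv2.connectedComponentsWithStats(w.astype(np.uint8),connectivity=4)
for k in range(1,n):
    if st[k,4]>15: q=P[l==k];print('side',st[k],cv2.minAreaRect(q[:,:2].astype(np.float32)*1000),q.mean(0))
o=robot.get_obs();print(o['tool_pos'],o['ee_rot'],o['joint_positions'])
goto([.42,.03,.013],0)"
```

```text
[332 227  48  31 947] ((534.16064453125, -179.41856384277344), (61.587703704833984, 121.7048568725586), 5.15836238861084) [ 0.534 -0.18   0.083]
[357 278  19   7  81] ((433.0312194824219, -189.97874450683594), (10.033252716064453, 47.33562469482422), 5.182571887969971) [ 0.433 -0.189  0.083]
side [ 277  265   70   51 1633] ((538.9335327148438, -186.28207397460938), (72.54943084716797, 123.16915893554688), 5.032447338104248) [ 0.538 -0.188  0.083]
side [253 311  22  19 159] ((432.5679016113281, -193.9489288330078), (11.393778800964355, 47.281646728515625), 3.96872878074646) [ 0.432 -0.195  0.082]
[0.417 0.029 0.062] [-3.141  0.005  0.16 ] [-0.066 -0.157  1.83  -0.     1.474  1.345]
turn [-0.001  0.005  0.16 ] shift cm [ 0.319 -0.061  8.408]
```

move_arm:
  deltas: [0, 0, 0, 0.1, 0, 2, 1, 0, 0, 0, 0.1, 0, 4, 1, 0, 0, 0, 0.1, 0, 6, 1, 0, 0, 0, 0.1, 0, 7.5, 1, 0, 0, 0, 0.1, 0, 8.1, 1, 0, 0, 0, 0.1, 0, 8.4, 1, 0, 0, 0, 0.1, 0, 8.5, 1, 0, 0, 0, 0.1, 0, 8.5, 1]

```text
time: 14.3
tool_pos: [0.4216, 0.0302, -0.0198]
ee_rot: [3.141, -0.001, 0.163]
wrist_force: [0.2, -0.1, -3.0]
width: 0.06
finger_force: 30.0
```

move_arm:
  deltas: [0, 0, 0, 0, 0, 0.1, 1, 0, 0, 0, 0, 0, 0.2, 1, 0, 0, 0, 0, 0, 0.3, 1, 0, 0, 0, 0, 0, 0.3, 1]

```text
time: 14.7
tool_pos: [0.4208, 0.0301, -0.0235]
ee_rot: [-3.142, 0.0, 0.162]
wrist_force: [-0.1, -0.5, -3.8]
width: 0.0599
finger_force: 30.0
```

move_arm:
  deltas: [0, 0, 0, 0, 0, 0.1, 1, 0, 0, 0, 0, 0, 0.1, 1, 0, 0, 0, 0, 0, 0.2, 1, 0, 0, 0, 0, 0, 0.2, 1]

```text
time: 15.1
tool_pos: [0.4211, 0.0301, -0.0239]
ee_rot: [3.141, -0.0, 0.162]
wrist_force: [-5.2, 0.4, 7.3]
width: 0.0599
finger_force: 30.0
```

move_arm:
  deltas: [0, 0, 0, 0, 0, 0, -0.6, 0, 0, 0, 0, 0, 0, -1, 0, 0, 0, 0, 0, 0, -1, 0, 0, 0, 0, 0, 0, -1, 0, 0, 0, 0, 0, -3, -1, 0, 0, 0, 0, 0, -7, -1, 0, 0, -0.15, 0, 0, -11, -1, 0, 0, -0.3, 0, 0, -14, -1]

```text
time: 15.9
tool_pos: [0.4217, 0.03, 0.1171]
ee_rot: [3.14, -0.003, 0.468]
wrist_force: [1.3, -0.1, 0.8]
width: 0.0941
finger_force: 0.0
```

move_arm:
  deltas: [0, 0, -0.15, 0, 0, 0, -1, 0, 0, -0.3, 0, 0, 0, -1, 0, 0, -0.45, 0, 0, 0, -1, 0, 0, -0.6, 0, 0, 0, -1, 0, 0, -0.75, 0, 0, 0, -1, 0, 0, -0.9, 0, 0, 0, -1, 0, 0, -1.05, 0, 0, 0, -1, 0, 0, -1.2, 0, 0, 0, -1]

```text
time: 16.7
tool_pos: [0.4209, 0.0301, 0.1143]
ee_rot: [-3.141, -0.0, 1.668]
wrist_force: [-0.5, -0.5, -0.4]
width: 0.0939
finger_force: 0.0
```

```bash
cat > pk.py <<'E'
from h import *
def pack(s,c=(.42,.03)):
    P=world(s)
    w=(abs(P[...,0]-c[0])<.06)&(abs(P[...,1]-c[1])<.06)&(P[...,2]>.04)&(P[...,2]<.07)
    n,l,st,_=cv2.connectedComponentsWithStats(w.astype(np.uint8),connectivity=4);k=1+st[1:,4].argmax();q=P[l==k]
    q=q[(q[:,2]>np.percentile(q[:,2],2))]
    print(st[k],cv2.minAreaRect(q[:,:2].astype(np.float32)*1000),np.percentile(q[:,2],[2,50,98]))
    low=q[(q[:,2]<.054)&(q[:,2]>.046)];print('notch',len(low),np.median(low,0) if len(low) else '')
E
python3 -c "
from pk import *
s=snap('wrist');pack(s);save(s,'w4.png');pack(snap('top'));o=robot.get_obs();print(o['tool_pos'],o['ee_rot'])"
```

```text
[ 259  176   45   73 2849] ((420.8582763671875, 30.933544158935547), (35.680580139160156, 60.435401916503906), 9.413543701171875) [0.049 0.06  0.061]
notch 794 [0.418 0.053 0.05 ]Traceback (most recent call last):
  File "<string>", line 3, in <module>
    s=snap('wrist');pack(s);save(s,'w4.png');pack(snap('top'));o=robot.get_obs();print(o['tool_pos'],o['ee_rot'])
                                             ~~~~^^^^^^^^^^^^^
  File "pk.py", line 5, in pack
    n,l,st,_=cv2.connectedComponentsWithStats(w.astype(np.uint8),connectivity=4);k=1+st[1:,4].argmax();q=P[l==k]
                                                                                     ~~~~~~~~~~~~~~~^^
ValueError: attempt to get argmax of an empty sequence
```

View pics/w4.png

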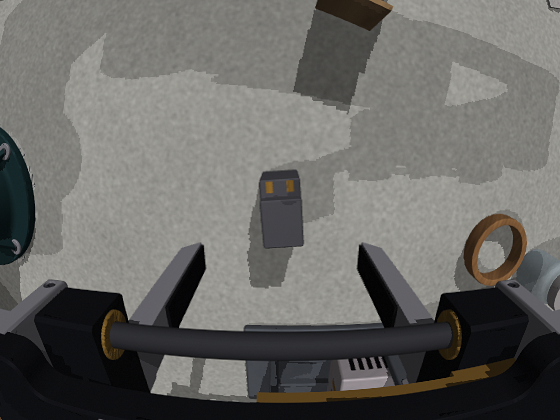

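```bash
python3 -c "
from h import *
o=robot.get_obs();print(o['tool_pos'],o['ee_rot'],o['time'])
goto([.421,.0305,.02],99.4)"
```

```text
[0.421 0.03  0.114] [-3.141 -0.     1.661] 16.8
turn [-0.    -0.    -0.073] shift cm [ 0.042  0.024 12.928]
```

move_arm:
  deltas: [0, 0, -0.073, 0, 0, 2, -1, 0, 0, -0.073, 0, 0, 5, -1, 0, 0, -0.073, 0, 0, 8, -1, 0, 0, -0.073, 0, 0, 11, -0.5, 0, 0, -0.073, 0, 0, 12.5, -0.2, 0, 0, -0.073, 0, 0, 12.9, -0.2, 0, 0, -0.073, 0, 0, 12.9, 1, 0, 0, -0.073, 0, 0, 12.9, 1]

```text
time: 17.6
tool_pos: [0.422, 0.03, -0.0134]
ee_rot: [3.139, 0.0, 1.734]
wrist_force: [-0.5, -0.7, 0.2]
width: 0.0574
finger_force: 0.0
```

move_arm:
  deltas: [0, 0, 0, 0, 0, 0, 1, 0, 0, 0, 0, 0, 0, 1, 0, 0, 0, 0, 0, 0, 1, 0, 0, 0, 0, 0, 0, 1]

```text
time: 18.0
tool_pos: [0.4213, 0.03, -0.0137]
ee_rot: [3.141, 0.0, 1.735]
wrist_force: [-0.6, 0.1, 4.0]
width: 0.0358
finger_force: 30.0
```

move_arm:
  deltas: [0, 0, 0, 0, 0, -1.5, 1, 0, 0, 0, 0, 0, -4, 1, 0, 0, 0.1, 0, 0, -8, 1, 0, 0, 0.22, 0, 0, -12, 1, 0, 0, 0.34, 0, 0, -15, 1, 0, 0, 0.46, 0, 0, -15, 1, 0, 0, 0.58, 0, 0, -15, 1, 0, 0, 0.7, 0, 0, -15, 1]

```text
time: 18.8
tool_pos: [0.4202, 0.0302, 0.1345]
ee_rot: [-3.14, 0.001, 1.03]
wrist_force: [1.2, -0.5, -3.4]
width: 0.0362
finger_force: 30.0
```

```bash
python3 -c "
from h import *
o=robot.get_obs();print(o['tool_pos'],o['ee_rot'],o['wrist_force'],o['width'],o['joint_positions'])
goto([.471,-.1887,.17],5.1)"
```

```text
[0.42  0.03  0.135] [-3.14   0.001  1.03 ] [ 1.173 -0.459 -3.419] 0.03616237314380669 [-0.063 -0.193  1.714  0.     1.622  0.478]
turn [-0.001  0.001  0.941] shift cm [-16.146  15.623  -0.06 ]
```

move_arm:
  deltas: [0, 0, 0.12, -2, 1.95, 0, 1, 0, 0, 0.24, -4.1, 3.9, 0, 1, 0, 0, 0.36, -6.1, 5.9, 0, 1, 0, 0, 0.48, -8.2, 7.9, 0, 1, 0, 0, 0.6, -10.4, 10, 0, 1, 0, 0, 0.72, -12.6, 12.2, 0, 1, 0, 0, 0.83, -14.6, 14.1, 0, 1, 0, 0, 0.94, -16.1, 15.6, 0, 1]

```text
time: 19.6
tool_pos: [0.4721, -0.1894, 0.1338]
ee_rot: [-3.14, 0.002, 0.089]
wrist_force: [-0.3, -0.4, -3.1]
width: 0.0356
finger_force: 30.0
```

move_arm:
  deltas: [0, 0, 0, 0, 0, 0, 1, 0, 0, 0, 0, 0, 0, 1]

```text
time: 19.8
tool_pos: [0.472, -0.1876, 0.134]
ee_rot: [-3.139, 0.002, 0.095]
wrist_force: [0.9, 0.1, -4.8]
width: 0.0357
finger_force: 30.0
```

```bash
cat > dk.py <<'E'
from h import *
c,s_=np.cos(.09),np.sin(.09); C=np.array([.471,-.1887]); A=np.array([[c,s_],[-s_,c]])
def loc(P): return (P[...,:2]-C)@A.T*1000   # dock coords mm, guess yaw .09
def look(n):
    s=snap(n);P=world(s);L=loc(P);z=P[...,2]*1000;o=s['obs']
    print(n,'tool',loc(o['tool_pos']),o['tool_pos'][2])
    def st(k,m):
        q=L[m]; 
        if m.sum()>20: print('  ',k,m.sum(),'x',np.percentile(q[:,0],[3,50,97]),'y',np.percentile(q[:,1],[3,50,97]),'z',np.median(z[m]),'box',cv2.minAreaRect(q.astype(np.float32)))
    st('wall',(z>79)&(z<89)&(abs(L[...,0]+38)<9)&(abs(L[...,1])<35))
    st('housing',(z>79)&(z<89)&(L[...,0]>22)&(L[...,0]<80)&(abs(L[...,1])<45))
    b=robot.get_obs()['tool_pos'][2]*1000+13.7
    st('packtop',(z>b+55)&(z<b+65)&(abs(L[...,0])<45)&(abs(L[...,1])<30))
    st('ledge',(z>b+46)&(z<b+54)&(abs(L[...,0])<45)&(abs(L[...,1])<30))
E
python3 -c "
from dk import *
for n in('wrist','top','side'): look(n)
o=robot.get_obs();print(o['ee_rot'],o['joint_positions'],o['time'])"
```

```text
wrist tool [1.086 0.972] 0.13400172098954757
   housing 6148 x [35.897 57.498 78.502] y [-42.239  -0.307  42.24 ] z 84.08961957366986 box ((56.83403015136719, 0.00287628173828125), (89.93476867675781, 46.32579803466797), 89.99818420410156)
   packtop 5494 x [-21.22    1.131  15.4  ] y [-19.665   1.435  21.657] z 207.72636508658985 box ((-3.840604782104492, 0.6464328765869141), (58.6530876159668, 40.68842697143555), 89.99626159667969)
   ledge 2922 x [10.901 22.555 31.649] y [-21.763   1.578  23.741] z 197.8694330357631 box ((20.638931274414062, 0.8824710845947266), (23.226625442504883, 58.242313385009766), 0.2857588231563568)
top tool [1.252 1.415] 0.13436364970423667
   wall 54 x [-42.258 -38.041 -33.405] y [-18.845  -3.59   14.065] z 83.29385933893407 box ((-37.60908889770508, -1.7462272644042969), (37.087364196777344, 9.552687644958496), 89.10079193115234)
   housing 153 x [55.491 71.073 79.321] y [-8.24  18.531 42.987] z 83.43517545796631 box ((66.58711242675781, 16.591018676757812), (56.8541259765625, 26.39166831970215), 89.4766845703125)
   packtop 27 x [-28.755 -26.049 -22.864
[... 353 characters left out ...]
44, 11.198348999023438), 89.77484130859375)
   housing 838 x [33.277 54.716 78.597] y [-42.82   -7.961  29.689] z 83.13744728206157 box ((55.94233703613281, -5.642658233642578), (78.12300109863281, 48.70253372192383), 89.45474243164062)
   packtop 445 x [-28.591  -9.329  10.011] y [-28.638   1.296  21.055] z 207.47301598822432 box ((-9.296677589416504, -0.5829429626464844), (57.0771484375, 44.89122009277344), 78.16016387939453)
   ledge 124 x [-29.18  -20.904   7.616] y [-29.81  -17.413  25.217] z 198.46763937738814 box ((-10.1926851272583, -7.043739318847656), (42.616127014160156, 59.44896697998047), 31.25490379333496)
[-3.141  0.001  0.097] [-0.489  0.005  1.532  0.     1.606  0.985] 19.95
```

```bash
python3 -c "
from dk import *
s=snap('wrist');P=world(s);L=loc(P);z=P[...,2]*1000;print(loc(s['obs']['tool_pos']))
def ys(k,m):
    for x in range(-60,110,10):
        q=L[m&(abs(L[...,0]-x)<5)]
        if len(q)>15: print(k,x,len(q),np.percentile(q[:,1],[1,50,99]))
N=abs(L[...,1])<100
ys('housing',N&(z>80)&(z<88)); ys('kerb',N&(z>16)&(z<24)); ys('base',N&(z>7)&(z<15))
# pack top edges, by x position
b=s['obs']['tool_pos'][2]*1000+13.7
for y in range(-30,31,6):
    m=(abs(L[...,1]-y)<3)&(z>b+45)&(z<b+65);q=L[m]
    h=L[(abs(L[...,1]-y)<3)&(z>80)&(z<88)&(L[...,0]>0)]
    print(y,m.sum(),np.percentile(q[:,0],[1,99]) if m.sum()>9 else '','housing x',np.percentile(h[:,0],[1,99]) if len(h)>9 else '')
"
```

```text
[1.561 1.598]
housing 30 82 [-46.643  -2.013  48.221]
housing 40 1432 [-47.086   1.714  49.65 ]
housing 50 1448 [-47.11    0.978  49.45 ]
housing 60 1458 [-47.234   1.027  49.149]
housing 70 1523 [-47.504   1.91   49.752]
housing 80 1505 [-47.4     0.415  49.515]
housing 90 990 [-47.972   2.043  51.313]
kerb 0 56 [-22.58  -18.299  25.199]
kerb 10 100 [-23.249 -18.185  25.148]
kerb 20 73 [-23.186 -18.268  25.04 ]
base -60 97 [-63.707  54.656  66.891]
base -50 341 [-62.872 -38.838  65.746]
base -40 375 [-62.692 -38.288  65.46 ]
base -30 413 [-62.75  -36.898  66.077]
base -20 483 [-63.016 -33.269  65.461]
base -10 547 [-62.476 -28.673  65.753]
base 0 970 [-62.308   1.338  64.765]
base 10 1025 [-62.416   2.457  64.339]
base 20 648 [-62.342   3.522  66.155]
base 30 23 [-63.235  64.542  65.971]
base 40 24 [-63.297  64.201  65.778]
base 50 27 [-63.612  64.03   65.498]
base 60 26 [-64.187  64.007  66.455]
base 70 23 [-63.581  64.659  66.195]
base 80 26 [-63.673  63.539  64.857]
-30 182 [ 11.043 140.934] housing x [35.117 90.807]
-24 360 [ 10.855 140.449] housing x [35.19  90.643]
-18 490 [-21.442 140.213] housing x [34.881 91.325]
-12 1399 [-21.658 139.727] housing x [34.808 91.191]
-6 1431 [-21.76  139.563] housing x [34.377 91.106]
0 1410 [-21.333 139.514] housing x [34.645 91.046]
6 1428 [-21.639 139.528] housing x [34.462 91.019]
12 1424 [-21.652 139.57 ] housing x [34.33  91.012]
18 1235 [-21.912 139.743] housing x [34.367 91.009]
24 368 [  9.437 140.187] housing x [35.39  91.078]
30 310 [ 10.581 140.444] housing x [35.44 91.16]
```

```bash
python3 -c "
from dk import *
s=snap('wrist');P=world(s);L=loc(P);z=P[...,2]*1000;t=s['obs'];print(loc(t['tool_pos']),t['tool_pos'],t['ee_rot'],t['width'])
b=t['tool_pos'][2]*1000+13.7
hb=(z>80)&(z<88)&(L[...,0]>36)&(L[...,0]<85)&(abs(L[...,1])<70)
for x in range(35,85,10):
  q=L[hb&(abs(L[...,0]-x-5)<5)][:,1];print('h',np.percentile(q,[1,99]).mean(),end=' ')
print()
for x in range(-20,36,4):
  q=L[(z>b+45)&(z<b+65)&(abs(L[...,0]-x)<2)&(abs(L[...,1])<40)];zz=z[(z>b+45)&(z<b+65)&(abs(L[...,0]-x)<2)&(abs(L[...,1])<15)]-b
  if len(q)>9: print(x,np.percentile(q[:,1],[1,99]),np.percentile(q[:,1],[1,99]).mean(),np.median(zz),len(zz))
m=(abs(L[...,1]-1)<14)&(z>b+40)&(z<b+53)&(L[...,0]<60);print('ledge end',np.percentile(L[m][:,0],[1,50,97,99]))
"
```

```text
[1.683 1.553] [ 0.473 -0.187  0.135] [-3.141  0.     0.097] 0.03572601215988893
h 1.3235690805172666 h 1.2668301372482667 h 1.0082687384393196 h 1.0934390045626223 h 1.0527952109615626 
-20 [-15.657  19.685] 2.013702679635945 60.138136045418236 347
-16 [-15.416  19.584] 2.0841861094349277 60.038135521364524 363
-12 [-15.273  19.362] 2.0442107781575984 60.09239670594374 375
-8 [-15.511  19.844] 2.1667141794874123 60.14266076277838 382
-4 [-15.61   19.892] 2.1412424542891806 60.065774885268894 411
0 [-15.643  20.015] 2.1857256552574373 60.06779787120885 417
4 [-15.963  20.291] 2.1642256595949796 60.09548167308145 440
8 [-16.598  21.537] 2.469523815872808 60.149005247299414 448
12 [-27.367  31.729] 2.1808977186787235 60.01407577787043 469
16 [-15.17   19.488] 2.15908668460144 55.31616368566496 992
20 [-14.936  19.651] 2.357680437639466 50.225267195357844 429
24 [-14.982  19.599] 2.3085022619910154 50.437660613412476 457
28 [-15.293  19.908] 2.3074066462319243 50.42012672890232 475
32 [-14.564  19.32 ] 2.377959144312289 49.23513503905451 477
ledge end [15.69  25.527 32.327 32.507]
```

move_arm:
  deltas: [0, 0, 0.01, -0.07, 0.1, 1, 1, 0, 0, 0.01, -0.07, 0.1, 2, 1, 0, 0, 0.01, -0.07, 0.1, 3.5, 1, 0, 0, 0.01, -0.07, 0.1, 4.8, 1, 0, 0, 0.01, -0.07, 0.1, 5.3, 1, 0, 0, 0.01, -0.07, 0.1, 5.3, 1, 0, 0, 0.01, -0.07, 0.1, 5.3, 1]

```text
time: 20.75
tool_pos: [0.4724, -0.1892, 0.0827]
ee_rot: [3.141, -0.0, 0.085]
wrist_force: [0.8, 0.0, -4.3]
width: 0.036
finger_force: 30.0
```

```bash
cat > m.py <<'E'
from dk import *
snap('wrist')
s=snap('wrist');P=world(s);L=loc(P);z=P[...,2]*1000;t=s['obs'];print(loc(t['tool_pos']),t['tool_pos'],t['ee_rot'],t['wrist_force'])
b=t['tool_pos'][2]*1000+13.7
hb=(z>80)&(z<88)&(L[...,0]>36)&(L[...,0]<85)&(abs(L[...,1])<70)
for x in range(35,85,10):
  q=L[hb&(abs(L[...,0]-x-5)<5)][:,1];print('h',np.percentile(q,[1,99]).mean().round(2),end=' ')
for y in (-30,-15,0,15,30):
  q=L[(z>80)&(z<88)&(L[...,0]>25)&(L[...,0]<85)&(abs(L[...,1]-y)<6)];print('hx',np.percentile(q[:,0],[.5,1,3]),end=' ')
print()
for x in range(-20,34,4):
  k=(z>b+45)&(z<b+65)&(abs(L[...,0]-x)<2);q=L[k&(abs(L[...,1])<40)];zz=z[k&(abs(L[...,1])<15)]-b
  if len(q)>9: print(x,np.percentile(q[:,1],[1,99]),np.percentile(q[:,1],[1,99]).mean(),np.median(zz),len(zz))
m=(abs(L[...,1]-1)<14)&(z>b+45)&(z<b+53)&(L[...,0]<60);print('ledge',np.percentile(L[m][:,0],[1,3,50,97,99]))
for nm in ('top','side'):
  s=snap(nm);P=world(s);L=loc(P);z=P[...,2]*1000
  k=(z>80)&(z<88)&(abs(L[...,0]+38)<10)&(abs(L[...,1])<35)
  if k.sum()>20:print(nm,'wall',k.sum(),cv2.minAreaRect(L[k].astype(np.float32)))
E
python3 m.py
```

```text
[ 1.598 -0.8  ] [ 0.473 -0.189  0.083] [ 3.141 -0.001  0.085] [ 0.36  -0.321 -3.148]
h 1.2 h 1.29 h 0.9 h 1.11 h 0.86 hx [34.513 34.646 36.153] hx [34.618 34.75  36.184] hx [34.638 34.839 36.242] hx [34.744 34.942 36.397] hx [34.959 35.149 36.598] 
-20 [-17.647  17.827] 0.09028370069462888 60.13012407745407 334
-16 [-17.446  17.393] -0.026740897194072133 60.05393224620845 371
-12 [-17.251  17.309] 0.028886852682251885 60.048573223049814 369
-8 [-17.594  17.651] 0.028903339862807798 60.12081265521928 404
-4 [-17.794  17.735] -0.029511275172110274 60.11357653223236 398
0 [-17.837  17.817] -0.010065557645075884 60.05903666477812 428
4 [-18.267  18.109] -0.07928035235498498 60.09954428022364 423
8 [-19.507  19.139] -0.18424787358608619 60.17023949032071 464
12 [-29.655  29.356] -0.14965032088097274 60.00949367555988 469
16 [-17.636  17.169] -0.23364291773648382 54.92285785566472 992
20 [-17.501  17.082] -0.20942087596359293 50.321120619705425 440
24 [-17.474  17.042] -0.21583789832608957 50.390838117716896 454
28 [-17.909  17.374] -0.26720129402574955 50.50057913737079 489
32 [-17.087  16.694] -0.19620819134149947 49.09044936506676 458
ledge [15.543 15.711 24.495 32.062 32.23 ]
top wall 60 ((-37.96544647216797, 1.0341415405273438), (9.552013397216797, 42.50324630737305), 0.09914454072713852)
side wall 137 ((-38.184654235839844, -1.339345932006836), (46.70172882080078, 11.451072692871094), 87.962890625)
```

move_arm:
  deltas: [0, 0, 0, -0.05, -0.11, 0.2, 1, 0, 0, 0, -0.05, -0.11, 0.4, 1, 0, 0, 0, -0.05, -0.11, 0.4, 1, 0, 0, 0, -0.05, -0.11, 0.4, 1]

```text
time: 21.35
tool_pos: [0.4715, -0.188, 0.0783]
ee_rot: [-3.141, 0.0, 0.085]
wrist_force: [0.2, -0.8, -3.7]
width: 0.0353
finger_force: 30.0
```

```bash
python3 m.py | grep -v '^-[0-9]'
```

```text
[0.605 0.632] [ 0.472 -0.188  0.078] [-3.141  0.     0.085] [ 0.658  0.414 -2.973]
h 1.24 h 1.15 h 1.19 h 1.12 h 0.96 hx [34.738 34.969 36.245] hx [34.744 34.903 36.314] hx [34.799 34.989 36.366] hx [34.474 34.903 35.982] hx [35.099 35.335 36.54 ] 
0 [-16.482  19.307] 1.4121722627686637 60.12862418642112 427
4 [-16.867  19.37 ] 1.2519316699035432 60.19133137280937 442
8 [-27.758  25.432] -1.1631407179959954 60.07788451597125 447
12 [-28.124  30.698] 1.2872774554918909 59.973428088477334 509
16 [-15.882  18.372] 1.2448364055915473 52.879725462529194 967
20 [-16.092  18.475] 1.1918619772759502 50.38245728250996 438
24 [-16.172  18.695] 1.2613079628324737 50.46347696754361 460
28 [-16.405  18.677] 1.1359138179164567 50.33873714179174 511
32 [-15.575  17.876] 1.1502736222700465 48.40368391136724 318
ledge [14.519 14.764 23.628 31.144 31.283]
top wall 63 ((-37.85679626464844, 1.868387222290039), (45.27770233154297, 9.772965431213379), 89.82247161865234)
side wall 141 ((-37.840396881103516, -1.8312320709228516), (47.08518981933594, 12.268917083740234), 88.694580078125)
```

move_arm:
  deltas: [0, 0, 0, 0.04, 0, 1, 1, 0, 0, 0, 0.04, 0, 2, 1, 0, 0, 0, 0.04, 0, 3, 1, 0, 0, 0, 0.04, 0, 4, 1, 0, 0, 0, 0.04, 0, 4.5, 1, 0, 0, 0, 0.04, 0, 5, 1, 0, 0, 0, 0.04, 0, 5, 1]

```text
time: 22.25
tool_pos: [0.4715, -0.1877, 0.0276]
ee_rot: [-3.141, 0.001, 0.085]
wrist_force: [-0.1, 0.2, -3.5]
width: 0.036
finger_force: 30.0
```

```bash
python3 m.py | grep -v '^-[0-9]'
```

```text
[0.931 0.699] [ 0.472 -0.188  0.028] [-3.141  0.     0.085] [ 0.336 -0.03  -3.581]
h 1.1 h 1.21 h 1.11 h 1.13 h 0.96 hx [34.654 35.051 36.299] hx [31.094 31.24  34.666] hx [31.101 31.2   31.482] hx [31.191 31.307 31.681] hx [35.094 35.469 36.711] 
0 [-16.467  19.132] 1.3321280960116564 60.090553278457506 432
4 [-16.783  19.445] 1.3311410198623808 60.12890841476006 429
8 [-23.048  20.837] -1.1053373852112411 60.13275806937652 444
12 [-28.12   30.768] 1.3237365317609235 60.03737341626508 497
16 [-15.895  18.515] 1.309850329485415 53.72253562139814 970
20 [-16.111  18.498] 1.193318248206749 50.344292630512044 425
24 [-15.989  18.766] 1.388689138637777 50.44756142808754 467
28 [-16.396  18.818] 1.211239847784178 50.31773076912984 507
32 [-15.426  17.898] 1.2357303638180452 48.73853313928366 365
ledge [14.886 15.184 24.051 31.498 31.685]
top wall 67 ((-35.644317626953125, 3.0007991790771484), (46.40415573120117, 14.53320598602295), 89.38584899902344)
side wall 167 ((-35.72831726074219, -2.0401229858398438), (15.384384155273438, 46.88688278198242), 0.05050985515117645)
```

move_arm:
  deltas: [0, 0, 0, 0, 0, 0.5, 1, 0, 0, 0, 0, 0, 1, 1, 0, 0, 0, 0, 0, 1.5, 1, 0, 0, 0, 0, 0, 1.9, 1, 0, 0, 0, 0, 0, 2.2, 1, 0, 0, 0, 0, 0, 2.5, 1, 0, 0, 0, 0, 0, 2.5, 1, 0, 0, 0, 0, 0, 2.5, 1]

```text
time: 23.25
tool_pos: [0.472, -0.188, 0.0035]
ee_rot: [-3.142, -0.0, 0.085]
wrist_force: [0.6, -0.2, -2.2]
width: 0.0356
finger_force: 30.0
```

move_arm:
  deltas: [0, 0, 0, 0, 0, 0.15, 1, 0, 0, 0, 0, 0, 0.3, 1, 0, 0, 0, 0, 0, 0.4, 1, 0, 0, 0, 0, 0, 0.45, 1, 0, 0, 0, 0, 0, 0.45, 1, 0, 0, 0, 0, 0, 0.45, 1]

```text
time: 23.85
tool_pos: [0.472, -0.188, -0.001]
ee_rot: [-3.142, -0.0, 0.085]
wrist_force: [0.7, -0.1, -2.7]
width: 0.0357
finger_force: 30.0
```

move_arm:
  deltas: [0, 0, 0, 0, 0, 0.05, 1, 0, 0, 0, 0, 0, 0.1, 1, 0, 0, 0, 0, 0, 0.15, 1, 0, 0, 0, 0, 0, 0.15, 1]

```text
time: 24.25
tool_pos: [0.4722, -0.1881, -0.0016]
ee_rot: [3.141, -0.0, 0.085]
wrist_force: [-2.1, 1.0, 2.7]
width: 0.0355
finger_force: 30.0
```

move_arm:
  deltas: [0, 0, 0, 0, 0, 0.03, 1, 0, 0, 0, 0, 0, 0.03, -0.35, 0, 0, 0, 0, 0, 0.03, -0.35, 0, 0, 0, 0, 0, 0.03, -0.35, 0, 0, 0, 0, 0, -2, -0.35, 0, 0, 0, 0, 0, -5, -0.35, 0, 0, 0, 0, 0, -9, -0.35, 0, 0, 0, 0, 0, -14, -0.35]

```text
time: 25.05
tool_pos: [0.4707, -0.1874, 0.1367]
ee_rot: [-3.139, 0.004, 0.085]
wrist_force: [1.3, -0.5, -0.6]
width: 0.0634
finger_force: 0.0
```

```bash
python3 -c "
from dk import *
o=robot.get_obs();print(o['tool_pos'],o['wrist_force'],o['width'],o['time'])
snap('wrist');s=snap('wrist');P=world(s);L=loc(P);z=P[...,2]*1000
for k,a,b in(('top',67,77),('ledge',58,66)):
  m=(z>a)&(z<b)&(abs(L[...,0])<33)&(abs(L[...,1])<25)
  if m.sum()>20: print(k,m.sum(),np.percentile(z[m],[2,50,98]),cv2.minAreaRect(L[m].astype(np.float32)))
s=snap('side');P=world(s);g=(P[...,2]>.2)&(P[...,2]<.27)&(P[...,0]>.55)&(P[...,0]<.7)&(abs(P[...,1]+.19)<.08);print('guard',g.sum(),np.median(P[g],0),P[g][:,2].max())
"
```

```text
[ 0.471 -0.187  0.137] [ 1.312 -0.545 -0.599] 0.06337316728896256 25.05
top 1865 [68.977 72.006 74.755] ((-8.502707481384277, 1.2204341888427734), (43.99013137817383, 48.94350814819336), 89.64285278320312)
ledge 693 [59.891 62.233 64.755] ((-1.2768898010253906, 1.580535888671875), (44.27600860595703, 62.909645080566406), 89.97235870361328)
guard 2150 [ 0.623 -0.188  0.23 ] 0.26030191616560044
```

```bash
python3 -c "
from bench import robot
print(robot.close_job())"
```

```text
the job is handed in; nothing more can be done
None
```

The guard is standing open past its balance point, and the notched pack is down on the dock floor with its notch facing the hinge. I handed the job in at about 25 s, with the arm clear of everything and the other items never approached, though I took no final picture of them.

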